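# Start two hand screws by feel and back out the crossed one

## Task

Two hand screws hold down the lip of the radio's clamp bar, and one of them has been started with crossed threads. Turn each one in (clockwise) gently, whichever first: run the one that turns freely fully home, and stop at once on the one that binds early, without forcing its threads, and turn it back out (anticlockwise) as far as it goes. Leave the other things on the table where they lie.

Things in the scene. Friction and masses are not known exactly. Their poses are not given: they have to be found in the camera images.
- mount: Fixed clamp bar with a radio behind it. Origin on the table under the bar's middle; y along the bar, x across it towards the radio, z up. Dark steel bar 64 (x) by 240 (y) by 50 mm high; its lip and the radio (190 mm wide, 49 high) reach to x = 190 mm; nothing but the screws and the microphone is higher than 55 mm. Upright screws at x = 0, y = +80 mm (left) and -80 mm (right).
- left_grip (a point): Middle of the flat upright grip of the left hand screw, on its turning axis. The grip is a steel bar 66 mm long (this point's x axis), 14 mm thick (y), 40 mm high (20 mm above and below the point), to be pinched across its 14 mm; its length lies along the mount's x when the turn is 0. Fingertips must stay less than 18 mm under that point, where a collar lies (see left_screw).
- right_grip (a point): The same on the right hand screw, which looks identical.
- left_turn (a joint): Turn of the left screw, rad, growing clockwise from above (in). 0: fully out, a stop; 2.4: home, a hard stop. 0.1 to 0.5 at the start. A sound screw has 0.03 N m of friction all the way. A crossed one is free up to 1.0, then springs back with about 0.8 N m per rad; 0.35 N m (about 0.45 rad past 1.0) tears its threads.
- right_turn (a joint): The same for the right screw. Exactly one of the two screws is crossed, either one; nothing but the feel of turning shows which.
- left_screw: The left screw: origin on its axis under the collar, a disc 32 mm across and 9 mm high below the grip. The grip's middle is 30 mm above this origin and stands 84 mm over the table when fully out. It sinks 1.6 mm per rad as it turns in; following that is optional, fingers gripping lightly (about 12 N) slide down the grip.
- right_screw: The right screw, the same as the left.
- mic_mid (a point): Bystander: middle of a black hand microphone, 95 by 58 by 30 mm, lying on the radio.
- screwdriver_grip (a point): Bystander: handle of a screwdriver lying on the table on the robot's side of the bar.
- handset_mid (a point): Bystander: middle of a black walkie-talkie lying flat, 130 by 60 by 34 mm plus a 70 mm aerial.
- jar_mid (a point): Bystander: middle of a jar, 70 mm across and 85 mm high, standing.
- meter_mid (a point): Bystander: middle of a yellow multimeter lying flat, 150 by 80 by 40 mm.

How it is judged:
On the way:
1. the crossed screw has been turned in until its bind is felt (about 0.05 N m) (contact force between any of left_screw, right_screw and mount above 3 N), for 0.05 s.
At the end, for the whole second after the job is handed in: The sound screw is home (turn above 2.25 rad of 2.4) and the crossed one, after its bind has been felt, is turned back out (turn below 0.25 rad); both at rest (((value of joint left_turn above 2.25 rad and value of joint right_turn below 0.25 rad) or (value of joint right_turn above 2.25 rad and value of joint left_turn below 0.25 rad)) and velocity of joint left_turn between -0.1 and 0.1 rad/s and velocity of joint right_turn between -0.1 and 0.1 rad/s); the robot touches nothing.
It fails at once if the crossed threads are forced (more than 20 N on the thread at 18 mm radius, about 0.35 N m) (contact force between any of left_screw, right_screw and mount above 20 N).
It fails at once if a bystander is moved by more than 30 mm (distance of any of mic_mid, screwdriver_grip, handset_mid, jar_mid, meter_mid from where it was at the start of the episode above 0.03 m).
It also fails if it takes over 72 s, if anything falls off the work surface, if the arm or the gripper's body presses on something with over 40 N, if the wrist force passes 120 N, or if a joint passes its speed limit or range.

## Robot

A 6-joint arm with a two-finger parallel gripper is mounted at the origin on the work surface. World frame = base frame: x ahead of the robot, y to its left, z up, the work surface at z = 0. Lengths are in m, angles in rad, forces in N, time in s.
With the tool pointing down it reaches from about 0.375 to 0.9 m from the base axis. Payload 3.1 kg.
Tool frame: the origin (TCP) lies on the centre line of the jaws, within the pads' length; the fingertips stand 14 mm ahead of it and the grasp point (between the pads) lies 5 mm behind it; y points along the fingers, z is the direction in which the jaws open and shut, and the axes are right-handed (so a half turn about y gives the same grasp; the last joint's range is limited). The gripper opens to 87 mm and grips with 3 to 60 N. Pads are 19 mm wide; open, the fingers measure 117 mm over their backs; the gripper's body (75 mm by 190 mm) begins 51 mm behind the grasp point.
Start: joints at [-1.446, 0.527, 1.433, -0, 1.181, -0.178], TCP at [0.187, -0.596, 0.237] pointing down, gripper open.
Joint ranges: [-3.08, 3.08], [-0.75, 2.2], [0.22, 2.44], [-1.43, 4.57], [0, 2.65], [-2.85, 2.85]. Speed limits (rad/s): [2.79, 2.79, 3.14, 3.14, 3.14, 3.14].

## Interface

Orientations are given as a unit quaternion [x, y, z, w].
In Python, from rig import robot, vision gives the robot as it stands.
- The arm moves only by the shell command python3 -m crank 'ROWS' [FORCE]. ROWS is JSON, a list of rows, each a list of 7 numbers: the shift along the tool's x, y, z as a fraction of full scale, then the turn, a rotation vector about the tool's x, y, z as a fraction of full scale, then the gripper command: -1 is shut, 1 is fully open, values between are in proportion. In form: [[x, y, z, wx, wy, wz, grip], ...]. A call has 1 to 10 rows; each row is the pose to reach, as a shift and turn from the pose commanded when the call began, along the tool's axes at that moment, turning the shorter way round; what a row does not reach only later rows make up. Full scale, the value 1, is 50 cm for a shift and pi rad for a turn. A row lasts 1/8 s, in which the tool goes at most 62.5 mm and 10.7 degrees, less where a joint would pass 70% of its speed; a pose out of reach is approached as far as the arm can. A call with a number of a shift or a turn outside -1 to 1 is refused whole. A call with a gripper value outside its range is refused whole. The fingers move at their own pace and stop on an object; FORCE is the grip in N (left out, the last holds). Time passes only in rows, so rows that repeat a pose let the fingers close. It gives the time, the measured TCP pose, the force and the opening at its end, in the units of the state.
- robot.get_obs(): the state, without advancing time (a new reading comes with each control period).
- vision.camera(name): name is "side" or "top"; returns the picture (400x640x3 uint8, blue, green, red); there is no depth.
- vision.camera_info(name): a dict with "vfov" (degrees; the focal length in pixels is half the picture's height over the tangent of half this angle, whatever the lens; pixels are square), "cx", "cy" (the principal point, pixels), "world_from_camera" (4x4, takes a point from camera to world coordinates). Camera axes: x right, y up, looking along -z (the intrinsics and any distortion apply to the point x, -y, -z); pixel columns grow to the right and rows downward; lengths in m; the calibration is good to about 2 mm. A picture is of the moment at which its call begins. camera_info takes no time and is no camera call.
- robot.hand_in(): hands the job in, once; it reports no verdict.
The state is a dict: "time": time; "q": joint angles; "joint_velocities": joint speeds; "joint_torque": joint torques, N m; "position": TCP position; "tool_rot": TCP orientation; "ft_force": force on the tool from outside, world axes, zero at the start; "moment": the same for the moment, N m; "grip_width": finger opening in m.
Only numpy, scipy, OpenCV 4.12 (cv2) and the standard library are available. Lean on these libraries where they do the work, as an engineer would, in place of code of your own. Each camera call takes 0.05 s, during which the arm holds its last target.

## Working session

There is one attempt and no reset: what is moved stays moved. The work goes in short steps, Python scripts to look and compute and a shell command to move; the robot and the scene stay as the last step left them, time stands still between calls to the robot, and variables do not carry over. Pictures are saved under pics/ and viewed, and the job is handed in when it is done.

```bash
ls; mkdir -p pics; python3 - <<'E'
from rig import robot, vision
import cv2
print(robot.get_obs())
for n in("side","top"):
    cv2.imwrite(f"pics/{n}0.png",vision.camera(n)); print(vision.camera_info(n))
E
```

```text
pics
{'time': 0.0, 'q': array([-1.44550591e+00,  5.28428557e-01,  1.43389534e+00, -9.39205334e-07,
        1.18139228e+00, -1.78496032e-01]), 'joint_velocities': array([ 0.00013145,  0.00086417,  0.00024659, -0.0018422 ,  0.00159785,
        0.00170439]), 'joint_torque': array([ 4.59948969e-04, -4.40047181e+01, -1.76592779e+01,  6.34660106e-02,
        5.83301182e-02, -1.61923131e-04]), 'position': array([ 0.18690128, -0.59566886,  0.23559692]), 'tool_rot': array([-0.10697261,  0.69971554, -0.69821449,  0.10701193]), 'ft_force': array([ 0.54694872, -0.26071063,  0.02698092]), 'moment': array([-0.04233938,  0.01083948,  0.04191939]), 'grip_width': 0.0868195555660509}
{'vfov': 51.61634563038589, 'cx': 319.71486181899917, 'cy': 206.28243598057563, 'world_from_camera': array([[-0.93815264,  0.20283567, -0.28058387,  0.20796295],
       [-0.34607048, -0.52541388,  0.77728726,  0.90950982],
       [ 0.01023892,  0.82631589,  0.56311386,  0.7399701 ],
       [ 0.        ,  0.        ,  0.        ,  1.        ]])}
{'vfov': 56.37467366419647, 'cx': 311.6107268439688, 'cy': 201.9821696223837, 'world_from_camera': array([[-0.03017889,  0.99751979, -0.06358862,  0.49441509],
       [-0.99929786, -0.0286971 ,  0.02408885,  0.04074099],
       [ 0.0222043 ,  0.06427095,  0.99768543,  1.05985253],
       [ 0.        ,  0.        ,  0.        ,  1.        ]])}
```

View pics/top0.png

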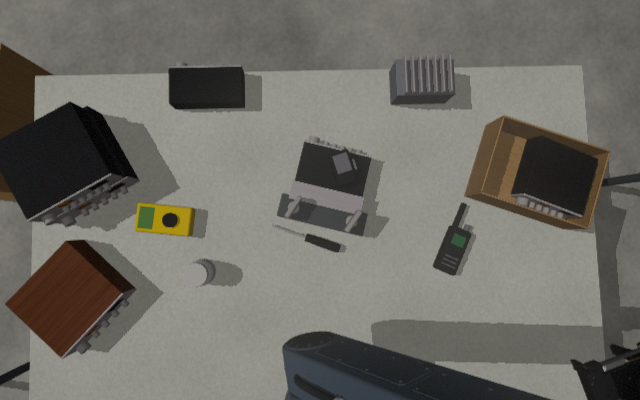

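View pics/side0.png

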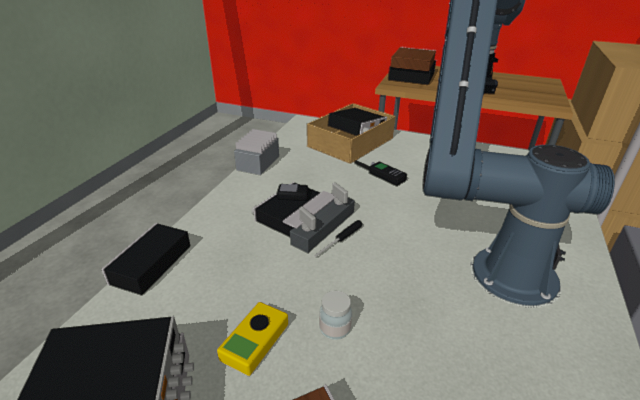

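The top view shows the bar around (323,213), with the left grip near (293,207) and the right grip near (355,216). The screwdriver is at (323,242) and the microphone at (344,162). I'll zoom in on both grips.

```bash
python3 - <<'E'
import cv2,numpy as np
t=cv2.imread("pics/top0.png");s=cv2.imread("pics/side0.png")
a=cv2.resize(t[130:255,260:390],None,fx=6,fy=6,interpolation=cv2.INTER_CUBIC)[150:750]
b=cv2.resize(s[170:260,250:370],None,fx=6,fy=6,interpolation=cv2.INTER_CUBIC)
cv2.imwrite("pics/tz.png",a[:600]);cv2.imwrite("pics/sz.png",b)
E
```

```text
(no output)
```

View pics/tz.png

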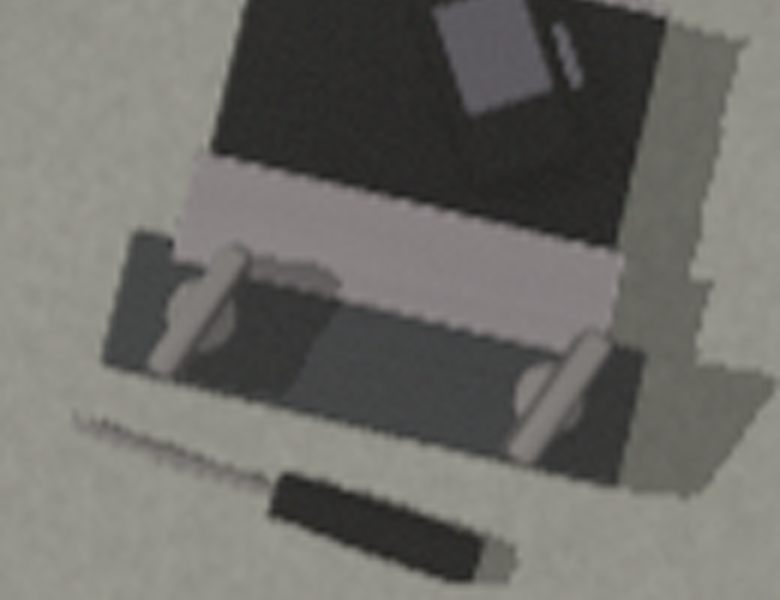

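View pics/sz.png

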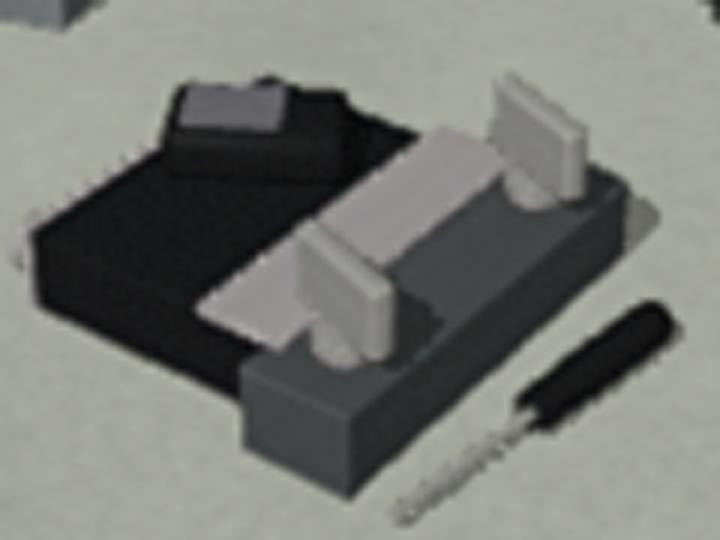

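```bash
cat > h.py <<'E'
import numpy as np, json
from rig import vision
def ray(n,u,v):
    c=vision.camera_info(n);f=200/np.tan(np.radians(c['vfov'])/2)
    d=np.array([(u-c['cx'])/f,-(v-c['cy'])/f,-1]);M=np.array(c['world_from_camera'])
    return M[:3,3],M[:3,:3]@d
def plane(n,u,v,z):
    o,d=ray(n,u,v);return o+d*(z-o[2])/d[2]
def tz(u,v): return 260+(u+.5)/6-.5,130+(v+150+.5)/6-.5
def sz(u,v): return 250+(u+.5)/6-.5,170+(v+.5)/6-.5
E
python3 - <<'E'
from h import *
for nm,a,b in(("L",(237,248),(163,367)),("R",(596,338),(524,458))):
    p=plane("top",*tz(*a),.1035);q=plane("top",*tz(*b),.1035)
    print(nm,"top mid",(p+q)/2,"len",np.linalg.norm(p-q),"ang",np.arctan2(*(p-q)[1::-1]))
for nm,a,b in(("L",(303,233),(388,287)),("R",(500,80),(583,135))):
    p=plane("side",*sz(*a),.1035);q=plane("side",*sz(*b),.1035)
    print(nm,"side mid",(p+q)/2,"len",np.linalg.norm(p-q),"ang",np.arctan2(*(p-q)[1::-1]))
C=[plane("top",*tz(*c),.05) for c in((105,364),(620,486),(645,350),(137,232))]
print(C); print("mid",sum(C)/4,[np.linalg.norm(C[i]-C[i-1]) for i in range(4)])
m=sum(C)/4; y=C[0]-C[1];y/=np.linalg.norm(y);print("yaw",np.arctan2(y[1],y[0])-np.pi/2,m+.08*y,m-.08*y)
for n,c in(("collL",(200,312)),("collR",(548,397))): print(n,plane("top",*tz(*c),.063))
E
```

```text
L top mid [0.54690961 0.06583784 0.1035    ] len 0.0598751263570187 ang -0.5828446468254274
R top mid [ 0.50369895 -0.08690721  0.1035    ] len 0.06004845846248987 ang -0.5774680691600762
L side mid [0.54584993 0.07233221 0.1035    ] len 0.05656030056023293 ang -0.4604297835930101
R side mid [ 0.50437123 -0.08227643  0.1035    ] len 0.06351730271285737 ang -0.565437237852332
[array([0.52557364, 0.11066746, 0.05      ]), array([ 0.4637556 , -0.11964272,  0.05      ]), array([ 0.52469833, -0.13338687,  0.05      ]), array([0.58477261, 0.09479155, 0.05      ])]
mid [ 0.52470005 -0.01189265  0.05      ] [np.float64(0.06129080111875192), np.float64(0.23846225769027796), np.float64(0.06247333925340107), np.float64(0.235954046321889)]
yaw -0.26223123144869365 [0.54543894 0.06537247 0.05      ] [ 0.50396115 -0.08915776  0.05      ]
collL [0.54707233 0.06699043 0.063     ]
collR [ 0.50464281 -0.08693202  0.063     ]
```

```bash
cat >> h.py <<'E'
from scipy.spatial.transform import Rotation as R
def go(P,jawyaw,lift=None,pt=True):
    """fractions to move TCP to P with tool y down, z along jawyaw"""
    from rig import robot
    o=robot.get_obs();A=R.from_quat(o['tool_rot'])
    z=np.array([np.cos(jawyaw),np.sin(jawyaw),0]);y=np.array([0,0,-1.]);B=R.from_matrix(np.c_[np.cross(y,z),y,z])
    print("shift",np.round(A.inv().apply(np.array(P)-o['position'])/.5,4),"turn",np.round((A.inv()*B).as_rotvec()/np.pi,4))
def st():
    from rig import robot
    o=robot.get_obs();M=R.from_quat(o['tool_rot']).as_matrix()
    print("t",o['time'],"q",np.round(o['q'],3),"p",np.round(o['position'],4),"zyaw",round(np.arctan2(M[1,2],M[0,2]),4),"y",np.round(M[:,1],3),"F",np.round(o['ft_force'],2),"M",np.round(o['moment'],3),"w",round(o['grip_width'],4))
E
python3 - <<'E'
from h import *
st()
go([.504,-.087,.2],.99);go([.504,-.087,.2],-2.15)
E
```

```text
t 0.1 q [-1.446  0.528  1.434 -0.     1.181 -0.179] p [ 0.1869 -0.5957  0.2357] zyaw -1.267 y [-0.     0.002 -1.   ] F [ 0.16 -0.04 -1.08] M [-0.001  0.025 -0.041] w 0.0872
shift [-0.9095  0.0732 -0.7811] turn [ 2.000e-04 -7.184e-01 -7.000e-04]
shift [-0.9095  0.0732 -0.7811] turn [6.000e-04 2.811e-01 2.000e-04]
```

```bash
python3 -m crank '[[-0.91,0.07,-0.78,0,-0.718,0,1],[-0.91,0.07,-0.78,0,-0.718,0,1],[-0.91,0.07,-0.78,0,-0.718,0,1],[-0.91,0.07,-0.78,0,-0.718,0,1],[-0.91,0.07,-0.78,0,-0.718,0,1],[-0.91,0.07,-0.78,0,-0.718,0,1],[-0.91,0.07,-0.78,0,-0.718,0,1],[-0.91,0.07,-0.78,0,-0.718,0,1],[-0.91,0.07,-0.78,0,-0.718,0,1],[-0.91,0.07,-0.78,0,-0.718,0,1]]' 12
python3 - <<'E'
from h import *
st()
go([.504,-.087,.2],.99)
E
```

```text
time: 1.35
position: [0.5052, -0.0854, 0.2011]
tool_rot: [-0.628, 0.325, -0.324, 0.628]
ft_force: [0.6, -0.7, -0.2]
grip_width: 0.087
t 1.35 q [-0.386  0.427  1.75   0.     0.966 -1.003] p [ 0.5052 -0.0854  0.2011] zyaw 0.6166 y [-0.001  0.001 -1.   ] F [ 0.56 -0.67 -0.15] M [-0.03  -0.195 -0.014] w 0.087
shift [ 0.0013  0.0023 -0.0039] turn [ 0.     -0.1188 -0.0002]
```

```bash
python3 -m crank '[[0.001,0.002,-0.003,0,-0.119,0,1],[0.001,0.002,-0.003,0,-0.119,0,1],[0.001,0.002,-0.003,0,-0.119,0,1],[0.001,0.002,-0.003,0,-0.119,0,1]]'
python3 - <<'E'
from h import *
st()
go([.504,-.087,.2],.99)
import cv2
t=vision.camera("top")
cv2.imwrite("pics/t1.png",cv2.resize(t[130:255,260:390],None,fx=4,fy=4))
t=vision.camera("side")
cv2.imwrite("pics/s1.png",cv2.resize(t[100:260,250:400],None,fx=3.7,fy=3.7))
go([.504,-.087,.085],.99)
E
```

```text
time: 1.85
position: [0.5034, -0.0894, 0.2004]
tool_rot: [-0.676, 0.206, -0.206, 0.676]
ft_force: [-0.3, 0.4, -0.5]
grip_width: 0.0872
t 1.85 q [-0.395  0.426  1.754  0.     0.962 -1.374] p [ 0.5034 -0.0894  0.2004] zyaw 0.9789 y [-0.  0. -1.] F [-0.34  0.36 -0.49] M [ 0.051 -0.136  0.056] w 0.0872
shift [-0.0016  0.0008  0.0047] turn [ 0.     -0.0035 -0.0001]
shift [-0.0019  0.231   0.0048] turn [-0.     -0.0033 -0.    ]
```

View pics/s1.png

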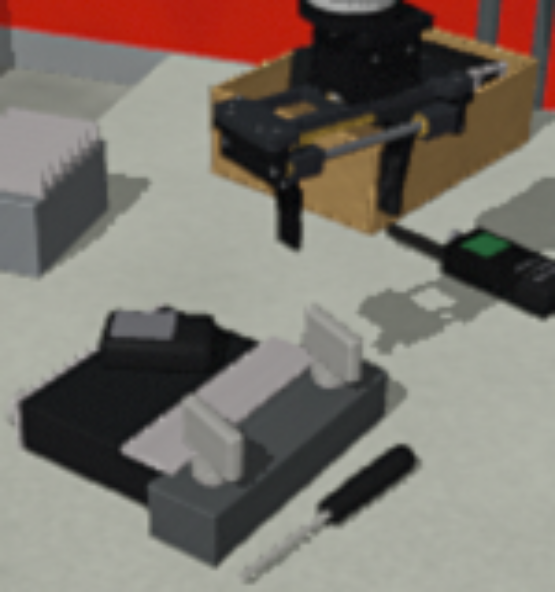

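The side view shows the jaws above the right grip, with fingers at (290,220) and (395,180) straddling it. I'll lower them over the grip.

```bash
python3 -m crank '[[-0.002,0.06,0.004,0,-0.003,0,1],[-0.002,0.12,0.004,0,-0.003,0,1],[-0.002,0.18,0.004,0,-0.003,0,1],[-0.002,0.231,0.004,0,-0.003,0,1],[-0.002,0.231,0.004,0,-0.003,0,1],[-0.002,0.231,0.004,0,-0.003,0,1]]'
python3 - <<'E'
from h import *
st()
go([.504,-.087,.085],.99)
import cv2
t=vision.camera("side")
cv2.imwrite("pics/s2.png",cv2.resize(t[130:260,270:390],None,fx=4.5,fy=4.5))
E
```

```text
time: 2.7
position: [0.5043, -0.0874, 0.0857]
tool_rot: [0.678, -0.202, 0.203, -0.678]
ft_force: [-0.2, -0.3, 0.5]
grip_width: 0.0868
t 2.7 q [-0.39   0.619  1.841  0.     0.681 -1.381] p [ 0.5043 -0.0874  0.0857] zyaw 0.9906 y [ 0.001 -0.    -1.   ] F [-0.21 -0.3   0.49] M [ 0.064 -0.146 -0.011] w 0.0868
shift [-0.001   0.0014  0.0004] turn [-0.0001  0.0002  0.0003]
```

View pics/s2.png

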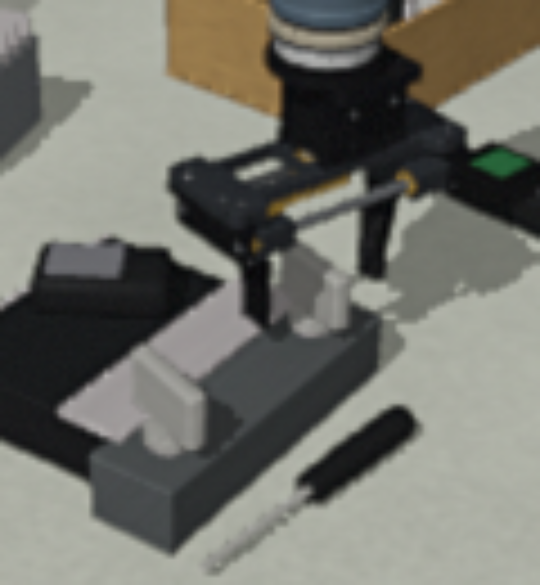

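The fingers are at (255,290) and (375,245), either side of the right grip. Now I'll close.

```bash
python3 -m crank '[[0,0,0,0,0,0,-0.5],[0,0,0,0,0,0,-0.75],[0,0,0,0,0,0,-1],[0,0,0,0,0,0,-1],[0,0,0,0,0,0,-1],[0,0,0,0,0,0,-1],[0,0,0,0,0,0,-1],[0,0,0,0,0,0,-1]]' 12
python3 - <<'E'
from h import *
st()
E
```

```text
time: 3.75
position: [0.5038, -0.0871, 0.085]
tool_rot: [-0.678, 0.202, -0.202, 0.678]
ft_force: [2.4, 4.0, 0.0]
grip_width: 0.0151
t 3.75 q [-0.39   0.62   1.842  0.     0.68  -1.381] p [ 0.5038 -0.0871  0.085 ] zyaw 0.991 y [ 0.  0. -1.] F [2.37 4.   0.03] M [ 1.104 -0.711 -0.039] w 0.0151
```

```bash
python3 -m crank '[[0,0,0.001,0,0.015,0,-1],[0,0,0.002,0,0.03,0,-1],[0,0,0.002,0,0.05,0,-1],[0,0,0.002,0,0.07,0,-1],[0,0,0.002,0,0.09,0,-1],[0,0,0.002,0,0.11,0,-1],[0,0,0.002,0,0.13,0,-1],[0,0,0.002,0,0.15,0,-1],[0,0,0.002,0,0.15,0,-1]]'
python3 - <<'E'
from h import *
st()
E
```

```text
time: 4.88
position: [0.5043, -0.0865, 0.0845]
tool_rot: [0.612, -0.355, 0.354, -0.612]
ft_force: [1.3, -1.5, -6.5]
grip_width: 0.0134
t 4.875 q [-0.388  0.621  1.841 -0.     0.68  -0.909] p [ 0.5043 -0.0865  0.0845] zyaw 0.5207 y [-0. -0. -1.] F [ 1.29 -1.46 -6.53] M [-0.206 -0.32  -0.01 ] w 0.0134
```

```bash
python3 -m crank '[[0,0.001,0,0,0.01,0,-1],[0,0.001,0,0,0.02,0,-1],[0,0.001,0,0,0.03,0,-1],[0,0.001,0,0,0.04,0,-1],[0,0.001,0,0,0.05,0,-1],[0,0.001,0,0,0.05,0,-1]]'
python3 -c "
from h import *
st()"
python3 -m crank '[[0,0.001,0,0,0.01,0,-1],[0,0.001,0,0,0.02,0,-1],[0,0.001,0,0,0.03,0,-1],[0,0.001,0,0,0.04,0,-1],[0,0.001,0,0,0.05,0,-1],[0,0.001,0,0,0.05,0,-1],[0,0.001,0,0,0.05,0,-1]]'
python3 -c "
from h import *
st()"
```

```text
time: 5.62
position: [0.5044, -0.0864, 0.0843]
tool_rot: [0.582, -0.402, 0.402, -0.582]
ft_force: [1.0, -2.4, -11.3]
grip_width: 0.0141
t 5.625 q [-0.388  0.622  1.841 -0.     0.679 -0.751] p [ 0.5044 -0.0864  0.0843] zyaw 0.3625 y [ 0. -0. -1.] F [  1.02  -2.39 -11.35] M [-0.434 -0.42   0.026] w 0.0141
time: 6.5
position: [0.5045, -0.0864, 0.084]
tool_rot: [-0.549, 0.446, -0.446, 0.549]
ft_force: [2.5, -2.5, -10.6]
grip_width: 0.0143
t 6.5 q [-0.388  0.622  1.841  0.     0.678 -0.594] p [ 0.5045 -0.0864  0.084 ] zyaw 0.2057 y [ 0. -0. -1.] F [  2.53  -2.53 -10.64] M [-0.418 -0.51  -0.024] w 0.0143
```

```bash
python3 -m crank '[[0,0,0,0,0.01,0,-1],[0,0,0,0,0.02,0,-1],[0,0,0,0,0.02,0,-1],[0,0,0,0,0.02,0,-1]]'
python3 -c "
from h import *
from rig import robot
st()
m=[]
for i in range(8): vision.camera('top'); m.append(robot.get_obs()['moment'][2])
print(np.round(m,3),np.mean(m)); st()"
```

```text
time: 7.0
position: [0.5046, -0.0863, 0.084]
tool_rot: [-0.534, 0.463, -0.463, 0.535]
ft_force: [3.5, -1.7, -12.4]
grip_width: 0.014
t 7.0 q [-0.388  0.622  1.841  0.     0.678 -0.531] p [ 0.5046 -0.0863  0.084 ] zyaw 0.1429 y [ 0. -0. -1.] F [  3.5   -1.66 -12.37] M [-0.404 -0.672 -0.052] w 0.014
[-0.007  0.022  0.065  0.001 -0.007 -0.036  0.     0.03 ] 0.008372581656697471
t 7.4 q [-0.388  0.622  1.841  0.     0.678 -0.531] p [ 0.5045 -0.0863  0.084 ] zyaw 0.143 y [ 0. -0. -1.] F [  4.14  -1.64 -14.59] M [-0.354 -0.834  0.03 ] w 0.0141
```

```bash
cat >> h.py <<'E'
def avg(n=6):
    from rig import robot
    m=[]
    for i in range(n): vision.camera('top'); m.append(np.r_[robot.get_obs()['moment'][2],robot.get_obs()['ft_force']])
    m=np.array(m);print("Mz avg",m[:,0].mean(),"+-",m[:,0].std()/n**.5,"F",m[:,1:].mean(0)); st()
E
python3 -m crank '[[0,0.003,0,0,0.01,0,-1],[0,0.004,0,0,0.025,0,-1],[0,0.004,0,0,0.025,0,-1]]'
python3 -c "
from h import *
avg()"
python3 -m crank '[[0,0.002,0,0,0.01,0,-1],[0,0.002,0,0,0.025,0,-1],[0,0.002,0,0,0.025,0,-1]]'
python3 -c "
from h import *
import cv2
avg()
t=vision.camera('side')
cv2.imwrite('pics/s3.png',cv2.resize(t[130:260,270:390],None,fx=4.5,fy=4.5))"
```

```text
time: 7.78
position: [0.5047, -0.0863, 0.0836]
tool_rot: [-0.516, 0.483, -0.484, 0.516]
ft_force: [0.3, -0.5, 6.0]
grip_width: 0.0141
Mz avg -0.04947285782326227 +- 0.014956374923894683 F [ 0.14365245 -0.63195341  6.78553283]
t 8.075 q [-0.388  0.623  1.842  0.     0.676 -0.453] p [ 0.5046 -0.0863  0.0835] zyaw 0.0647 y [ 0.001 -0.    -1.   ] F [ 0.79 -0.4   6.99] M [-0.159 -0.104  0.006] w 0.0141
time: 8.45
position: [0.5047, -0.0863, 0.0832]
tool_rot: [0.496, -0.503, 0.504, -0.497]
ft_force: [-0.8, -0.3, 12.2]
grip_width: 0.0139
Mz avg -0.045238115248092105 +- 0.014886221712598022 F [-0.55324865 -0.26031804 12.85006415]
t 8.75 q [-0.388  0.623  1.842  0.     0.674 -0.374] p [ 0.5048 -0.0863  0.0832] zyaw -0.0137 y [ 0.002 -0.001 -1.   ] F [-0.05 -0.65 12.11] M [-0.102  0.045 -0.076] w 0.0136
```

View pics/s3.png

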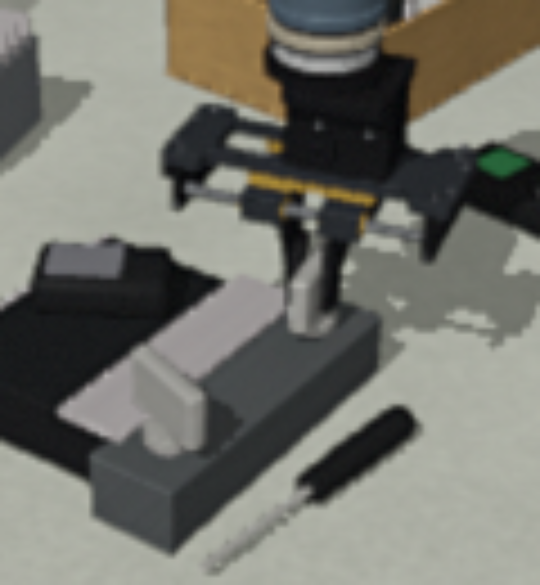

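```bash
python3 -c "
from h import *
from rig import robot
print(robot.get_obs()['joint_torque'])"
python3 -m crank '[[0,-0.002,0,0,0,0,-0.6],[0,-0.002,0,0,0,0,-0.6],[0,-0.002,0,0,0,0,-0.6]]'
python3 -c "
from h import *
from rig import robot
import cv2
print(robot.get_obs()['joint_torque'])
avg(3)
t=vision.camera('side')
cv2.imwrite('pics/s4.png',cv2.resize(t[130:260,270:390],None,fx=4.5,fy=4.5))"
```

```text
[  0.25872043 -32.98768044  -7.04057962   0.10068547  -0.13064504
  -0.05279472]
time: 9.18
position: [0.5038, -0.086, 0.0818]
tool_rot: [-0.497, 0.504, -0.503, 0.496]
ft_force: [-0.4, -0.4, 0.1]
grip_width: 0.0171
[ 1.45711179e-02 -3.93113387e+01 -8.54785323e+00  3.69177188e-02
  7.33928033e-02 -7.07377076e-04]
Mz avg 0.0010107439065054253 +- 0.016292842892905474 F [-0.40777237 -0.14076581  0.40562427]
t 9.325 q [-0.388  0.626  1.843  0.     0.674 -0.374] p [ 0.504  -0.0861  0.0818] zyaw -0.014 y [-0.001  0.    -1.   ] F [-0.55 -0.34  0.95] M [-0.012 -0.111 -0.038] w 0.0175
```

View pics/s4.png

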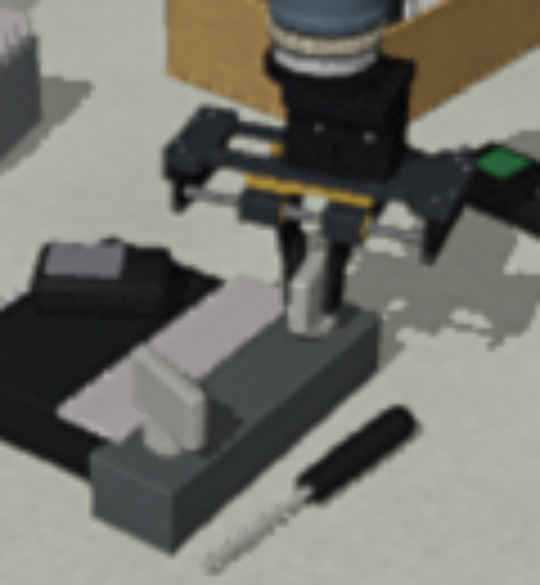

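Nothing sprang back and the moment was only -0.045 N m at about 1.3 rad, where a crossed screw would give at least 0.2. So the right screw is sound, and I'll run it home.

```bash
python3 -m crank '[[0.001,0,0,0,0,0,-1],[0.001,0,0,0,0,0,-1],[0.001,0,0,0,0,0,-1],[0.001,0,0,0,0.03,0,-1],[0.001,0.001,0,0,0.06,0,-1],[0.001,0.001,0,0,0.09,0,-1],[0.001,0.002,0,0,0.12,0,-1],[0.001,0.002,0,0,0.15,0,-1],[0.001,0.002,0,0,0.18,0,-1],[0.001,0.002,0,0,0.18,0,-1]]' 12
python3 -c "
from h import *
avg(4)"
python3 -m crank '[[0,0,0,0,0.02,0,-1],[0,0.001,0,0,0.04,0,-1],[0,0.001,0,0,0.06,0,-1],[0,0.002,0,0,0.08,0,-1],[0,0.002,0,0,0.10,0,-1],[0,0.002,0,0,0.12,0,-1],[0,0.002,0,0,0.12,0,-1]]'
python3 -c "
from h import *
avg(4)"
```

```text
time: 10.62
position: [0.505, -0.0868, 0.081]
tool_rot: [0.336, -0.622, 0.622, -0.337]
ft_force: [3.2, 2.3, -2.4]
grip_width: 0.0137
Mz avg -0.031732015362595935 +- 0.010828467391209762 F [ 3.69799305  3.14143588 -3.25420369]
t 10.825 q [-3.890e-01  6.280e-01  1.842e+00  1.000e-03  6.710e-01  1.890e-01] p [ 0.505  -0.0868  0.081 ] zyaw -0.5789 y [ 0.001 -0.    -1.   ] F [ 4.3   3.81 -3.94] M [ 0.558 -0.779 -0.037] w 0.0141
time: 11.7
position: [0.5052, -0.0869, 0.0804]
tool_rot: [0.214, -0.674, 0.674, -0.215]
ft_force: [5.0, 3.2, -1.4]
grip_width: 0.0138
Mz avg -0.038168118562190274 +- 0.008837681499655964 F [ 4.23312299  3.17964997 -0.82685409]
t 11.9 q [-3.890e-01  6.290e-01  1.842e+00  1.000e-03  6.690e-01  5.660e-01] p [ 0.5052 -0.087   0.0804] zyaw -0.9551 y [ 0.002 -0.    -1.   ] F [ 4.58  3.27 -0.73] M [ 0.508 -0.714 -0.061] w 0.0141
```

```bash
python3 -m crank '[[0,0,0,0,0.01,0,-1],[0,0,0,0,0.02,0,-1],[0,0,0,0,0.025,0,-1],[0,0,0,0,0.025,0,-1]]'
python3 -c "
from h import *
avg(6)"
python3 -m crank '[[0,0,0,0,0.01,0,-1],[0,0,0,0,0.013,0,-1],[0,0,0,0,0.013,0,-1]]'
python3 -c "
from h import *
avg(6)"
```

```text
time: 12.4
position: [0.5052, -0.087, 0.0803]
tool_rot: [0.187, -0.681, 0.682, -0.188]
ft_force: [3.6, 3.5, -1.0]
grip_width: 0.014
Mz avg -0.008584347166012592 +- 0.005389668289367233 F [ 4.51620153  2.63035283 -1.91003795]
t 12.7 q [-0.389  0.629  1.842  0.     0.668  0.644] p [ 0.5052 -0.087   0.0803] zyaw -1.0335 y [ 0.002 -0.    -1.   ] F [ 4.08  2.68 -1.86] M [ 0.522 -0.777 -0.02 ] w 0.0139
time: 13.08
position: [0.5052, -0.087, 0.0802]
tool_rot: [0.173, -0.685, 0.686, -0.174]
ft_force: [5.0, 2.3, -3.2]
grip_width: 0.0142
Mz avg 0.006237035842568445 +- 0.013081866407165006 F [ 4.73763053  2.68837994 -2.39495324]
t 13.375 q [-0.389  0.629  1.842  0.     0.668  0.685] p [ 0.5052 -0.087   0.0802] zyaw -1.0744 y [ 0.002 -0.    -1.   ] F [ 4.46  2.45 -3.25] M [ 0.477 -0.773  0.047] w 0.014
```

```bash
python3 -m crank '[[0,0,0,0,0.01,0,-1],[0,0,0,0,0.013,0,-1],[0,0,0,0,0.013,0,-1]]'
python3 -c "
from h import *
avg(6)"
```

```text
time: 13.75
position: [0.5052, -0.0871, 0.0802]
tool_rot: [0.16, -0.688, 0.689, -0.161]
ft_force: [4.7, 2.8, -1.9]
grip_width: 0.0142
Mz avg 0.2455745530752643 +- 0.010591888691831043 F [ 4.89940195  2.66062395 -2.07079007]
t 14.05 q [-0.389  0.629  1.842 -0.     0.668  0.725] p [ 0.5052 -0.0871  0.0802] zyaw -1.1136 y [ 0.002 -0.001 -1.   ] F [ 4.27  3.07 -2.12] M [ 0.486 -0.79   0.242] w 0.0141
```

```bash
python3 -m crank '[[0,0,0,0,-0.01,0,-1],[0,0,0,0,-0.01,0,-0.5],[0,0,0,0,-0.01,0,0],[0,0,0,0,-0.01,0,1],[0,0,0,0,-0.01,0,1],[0,0,0,0,-0.01,0,1],[0,-0.08,0,0,-0.01,0,1],[0,-0.16,0,0,-0.01,0,1],[0,-0.23,0,0,-0.01,0,1],[0,-0.23,0,0,-0.01,0,1]]'
python3 -c "
from h import *
import cv2
st()
t=vision.camera('side')
cv2.imwrite('pics/s5.png',cv2.resize(t[130:260,270:390],None,fx=4.5,fy=4.5))
go([.5465,.067,.2],.98)"
```

```text
time: 15.3
position: [0.5061, -0.0874, 0.1977]
tool_rot: [0.168, -0.685, 0.688, -0.172]
ft_force: [0.1, 0.6, -0.4]
grip_width: 0.0857
t 15.3 q [-0.389  0.431  1.755 -0.     0.949  0.696] p [ 0.5061 -0.0874  0.1977] zyaw -1.0851 y [ 0.006 -0.003 -1.   ] F [ 0.13  0.57 -0.41] M [ 0.011 -0.007  0.032] w 0.0857
shift [-0.2175 -0.0081 -0.2334] turn [-9.000e-04 -6.574e-01  4.000e-04]
```

View pics/s5.png

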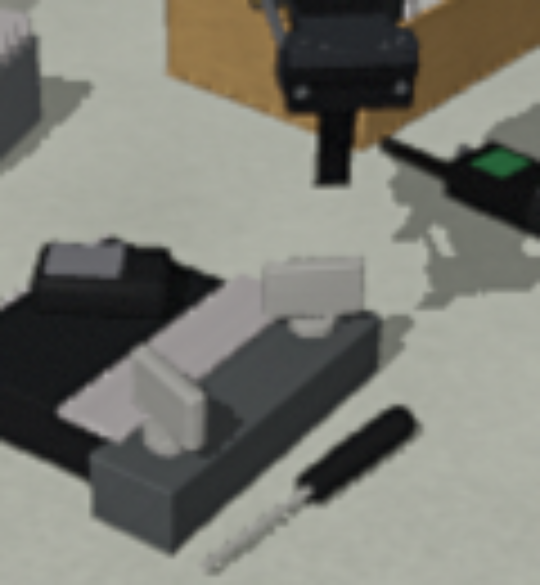

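The right screw is home: its grip now lies across at (312,287). Next is the left screw.

```bash
python3 -m crank '[[-0.217,-0.008,-0.233,0,-0.654,0,1],[-0.217,-0.008,-0.233,0,-0.654,0,1],[-0.217,-0.008,-0.233,0,-0.654,0,1],[-0.217,-0.008,-0.233,0,-0.654,0,1],[-0.217,-0.008,-0.233,0,-0.654,0,1],[-0.217,-0.008,-0.233,0,-0.654,0,1],[-0.217,-0.008,-0.233,0,-0.654,0,1],[-0.217,-0.008,-0.233,0,-0.654,0,1],[-0.217,-0.008,-0.233,0,-0.654,0,1],[-0.217,-0.008,-0.233,0,-0.654,0,1]]'
python3 -c "
from h import *
go([.546,.0675,.2],.985)"
```

```text
time: 16.6
position: [0.5446, 0.0669, 0.197]
tool_rot: [0.655, -0.269, 0.266, -0.654]
ft_force: [-0.2, -0.2, -0.3]
grip_width: 0.0872
shift [ 0.0011 -0.0061  0.0027] turn [ 0.0008 -0.0602 -0.0011]
```

```bash
python3 -m crank '[[0.001,0,0.003,0.001,-0.06,-0.001,1],[0.001,0,0.003,0.001,-0.06,-0.001,1],[0.001,0,0.003,0.001,-0.06,-0.001,1],[0.001,0,0.003,0.001,-0.06,-0.001,1]]'
python3 -c "
from h import *
st()
go([.546,.0675,.085],.985)"
```

```text
time: 17.1
position: [0.5471, 0.0676, 0.1986]
tool_rot: [-0.676, 0.206, -0.208, 0.677]
ft_force: [0.1, -0.3, -0.1]
grip_width: 0.087
t 17.1 q [-8.000e-02  4.770e-01  1.661e+00  1.000e-03  1.000e+00 -1.057e+00] p [0.5471 0.0676 0.1986] zyaw 0.9767 y [ 0.004  0.001 -1.   ] F [ 0.14 -0.27 -0.09] M [ 0.054 -0.161  0.046] w 0.087
shift [-0.0024  0.2272 -0.0019] turn [-0.0008 -0.0027  0.0008]
```

```bash
python3 -m crank '[[-0.002,0.06,-0.002,-0.001,-0.003,0.001,1],[-0.002,0.12,-0.002,-0.001,-0.003,0.001,1],[-0.002,0.18,-0.002,-0.001,-0.003,0.001,1],[-0.002,0.227,-0.002,-0.001,-0.003,0.001,1],[-0.002,0.227,-0.002,-0.001,-0.003,0.001,1],[-0.002,0.227,-0.002,-0.001,-0.003,0.001,1]]'
python3 -c "
from h import *
import cv2
st()
t=vision.camera('side')
cv2.imwrite('pics/s6.png',cv2.resize(t[130:260,270:390],None,fx=4.5,fy=4.5))"
```

```text
time: 17.85
position: [0.5471, 0.0673, 0.0862]
tool_rot: [0.677, -0.203, 0.204, -0.677]
ft_force: [-0.1, 0.2, -0.5]
grip_width: 0.0872
t 17.85 q [-8.000e-02  6.510e-01  1.741e+00 -1.000e-03  7.490e-01 -1.067e+00] p [0.5471 0.0673 0.0862] zyaw 0.9872 y [ 0.001 -0.001 -1.   ] F [-0.1  0.2 -0.5] M [ 0.04  -0.121 -0.031] w 0.0872
```

View pics/s6.png

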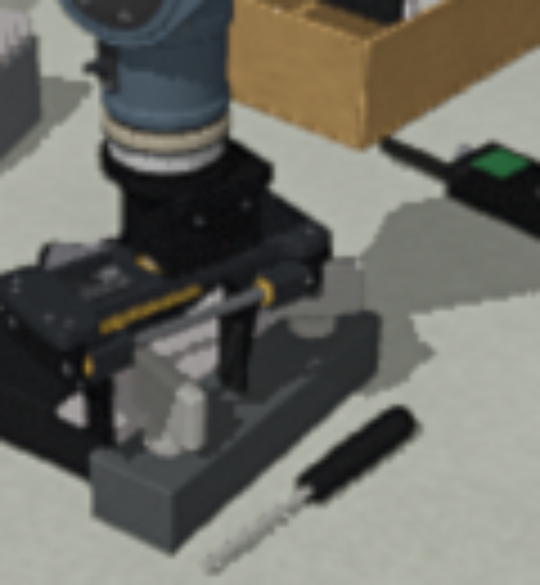

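The left grip, around (170,400), sits between the fingers at (100,410) and (235,350). I'll close, then turn in gently.

```bash
python3 -m crank '[[0,0,0,0,0,0,-0.5],[0,0,0,0,0,0,-0.75],[0,0,0,0,0,0,-1],[0,0,0,0,0,0,-1],[0,0,0,0,0,0,-1],[0,0,0,0,0,0,-1],[0,0,0,0,0,0,-1],[0,0,0,0,0,0,-1]]' 12
python3 -c "
from h import *
avg(4)"
```

```text
time: 18.9
position: [0.5465, 0.0673, 0.0855]
tool_rot: [0.677, -0.203, 0.203, -0.677]
ft_force: [0.2, -0.2, -0.9]
grip_width: 0.0151
Mz avg -0.01059738084607434 +- 0.008500776048958528 F [-0.38138233 -0.29437618  0.03309713]
t 19.1 q [-8.000e-02  6.520e-01  1.742e+00 -1.000e-03  7.480e-01 -1.067e+00] p [0.5465 0.0673 0.0855] zyaw 0.9877 y [-0. -0. -1.] F [-0.25 -0.56  0.06] M [-0.033 -0.172 -0.011] w 0.014
```

```bash
python3 -m crank '[[0,0,0,0,0.02,0,-1],[0,0,0,0,0.04,0,-1],[0,0,0,0,0.06,0,-1],[0,0.001,0,0,0.08,0,-1],[0,0.001,0,0,0.10,0,-1],[0,0.002,0,0,0.12,0,-1],[0,0.002,0,0,0.14,0,-1],[0,0.002,0,0,0.16,0,-1],[0,0.002,0,0,0.18,0,-1],[0,0.002,0,0,0.18,0,-1]]'
python3 -c "
from h import *
avg(4)"
python3 -m crank '[[0,0,0,0,0.01,0,-1],[0,0,0,0,0.02,0,-1],[0,0,0,0,0.03,0,-1],[0,0,0,0,0.04,0,-1],[0,0,0,0,0.04,0,-1]]'
python3 -c "
from h import *
avg(4)"
```

```text
time: 20.35
position: [0.5466, 0.0674, 0.0846]
tool_rot: [0.594, -0.384, 0.384, -0.594]
ft_force: [-0.2, -0.0, 1.1]
grip_width: 0.0138
Mz avg -0.024543789052789908 +- 0.016760930370280043 F [0.2496485  0.29722823 0.7765471 ]
t 20.55 q [-0.08   0.653  1.742 -0.     0.746 -0.502] p [0.5466 0.0674 0.0846] zyaw 0.4226 y [ 0. -0. -1.] F [-0.06  0.16  0.82] M [ 0.094 -0.137  0.027] w 0.0138
time: 21.18
position: [0.5466, 0.0674, 0.0845]
tool_rot: [0.568, -0.421, 0.421, -0.568]
ft_force: [1.9, 0.3, -1.5]
grip_width: 0.014
Mz avg -0.032566755188234195 +- 0.01474265922748049 F [ 1.42150518  1.31524328 -1.57264124]
t 21.375 q [-0.08   0.653  1.743 -0.     0.745 -0.376] p [0.5466 0.0674 0.0845] zyaw 0.2963 y [ 0. -0. -1.] F [ 2.29  1.19 -1.95] M [ 0.209 -0.32  -0.015] w 0.0141
```

```bash
python3 -m crank '[[0,0,0,0,0.01,0,-1],[0,0,0,0,0.02,0,-1],[0,0,0,0,0.02,0,-1]]'
python3 -c "
from h import *
avg(5)"
python3 -m crank '[[0,0,0,0,0.01,0,-1],[0,0,0,0,0.015,0,-1],[0,0,0,0,0.015,0,-1]]'
python3 -c "
from h import *
avg(5)"
```

```text
time: 21.75
position: [0.5466, 0.0674, 0.0844]
tool_rot: [0.555, -0.438, 0.439, -0.555]
ft_force: [1.5, 1.2, -2.8]
grip_width: 0.0137
Mz avg 0.027749566967722405 +- 0.010718765096895976 F [ 2.03907571  1.98354063 -4.13907795]
t 22.0 q [-0.08   0.653  1.743 -0.     0.745 -0.313] p [0.5466 0.0674 0.0844] zyaw 0.2335 y [ 0. -0. -1.] F [ 1.98  2.45 -4.51] M [ 0.325 -0.555  0.031] w 0.0138
time: 22.38
position: [0.5466, 0.0674, 0.0844]
tool_rot: [0.544, -0.451, 0.451, -0.544]
ft_force: [2.9, 1.9, -6.5]
grip_width: 0.014
Mz avg 0.07378341340195486 +- 0.01429041194650137 F [ 3.2259399   2.36872297 -6.99822203]
t 22.625 q [-0.08   0.654  1.743 -0.     0.745 -0.266] p [0.5466 0.0674 0.0844] zyaw 0.1864 y [ 0. -0. -1.] F [ 3.75  3.87 -7.95] M [ 0.415 -0.711  0.07 ] w 0.014
```

The bind is clear: the moment goes from -0.03 to +0.03 to +0.07 N m. One more small step (about 0.05 rad, 0.04 N m) makes the bind certain and stays far below 0.35. Then I'll turn back out.

```bash
python3 -m crank '[[0,0,0,0,0.01,0,-1],[0,0,0,0,0.015,0,-1],[0,0,0,0,0.015,0,-1]]'
python3 -c "
from h import *
avg(5)"
python3 -m crank '[[0,0,0,0,-0.03,0,-1],[0,0,0,0,-0.06,0,-1],[0,0,0,0,-0.09,0,-1],[0,-0.001,0,0,-0.12,0,-1],[0,-0.001,0,0,-0.15,0,-1],[0,-0.002,0,0,-0.18,0,-1],[0,-0.002,0,0,-0.21,0,-1],[0,-0.003,0,0,-0.24,0,-1],[0,-0.003,0,0,-0.27,0,-1],[0,-0.003,0,0,-0.27,0,-1]]'
python3 -c "
from h import *
avg(4)"
```

```text
time: 23.0
position: [0.5466, 0.0674, 0.0844]
tool_rot: [0.534, -0.464, 0.464, -0.533]
ft_force: [3.4, 2.9, -9.9]
grip_width: 0.014
Mz avg 0.10781568308064216 +- 0.015400905138144244 F [ 4.24145056  2.54052689 -9.88709405]
t 23.25 q [-0.08   0.653  1.743 -0.     0.745 -0.219] p [0.5466 0.0674 0.0844] zyaw 0.1392 y [ 0. -0. -1.] F [ 5.05  2.   -9.18] M [ 0.55  -0.8    0.105] w 0.0138
time: 24.5
position: [0.5463, 0.0673, 0.0858]
tool_rot: [0.677, -0.204, 0.204, -0.677]
ft_force: [4.0, 1.3, -11.7]
grip_width: 0.014
Mz avg 0.02384666576292873 +- 0.013746385271794432 F [  4.27933015   1.75591428 -12.18161166]
t 24.7 q [-8.000e-02  6.510e-01  1.742e+00 -1.000e-03  7.490e-01 -1.066e+00] p [0.5463 0.0673 0.0858] zyaw 0.9866 y [-0. -0. -1.] F [  4.36   1.6  -13.07] M [ 0.429 -0.883  0.012] w 0.0137
```

```bash
python3 -m crank '[[0,0,0,0,-0.02,0,-1],[0,0,0,0,-0.04,0,-1],[0,0,0,0,-0.06,0,-1],[0,0,0,0,-0.08,0,-1],[0,0,0,0,-0.08,0,-1]]'
python3 -c "
from h import *
avg(5)"
python3 -m crank '[[0,0,0,0,-0.01,0,-1],[0,0,0,0,-0.02,0,-1],[0,0,0,0,-0.02,0,-1]]'
python3 -c "
from h import *
avg(5)"
```

```text
time: 25.32
position: [0.5463, 0.0672, 0.0861]
tool_rot: [0.698, -0.117, 0.117, -0.697]
ft_force: [3.6, 0.0, -8.4]
grip_width: 0.0139
Mz avg 0.03594389108957998 +- 0.013139763132621522 F [ 2.78130614  1.05395559 -9.63881617]
t 25.575 q [-8.000e-02  6.500e-01  1.742e+00 -1.000e-03  7.490e-01 -1.318e+00] p [0.5464 0.0672 0.0861] zyaw 1.2384 y [-0.    -0.001 -1.   ] F [ 2.78  1.03 -9.02] M [ 0.245 -0.606  0.04 ] w 0.014
time: 25.95
position: [0.5463, 0.0672, 0.0862]
tool_rot: [0.701, -0.095, 0.095, -0.7]
ft_force: [2.0, 0.0, -7.3]
grip_width: 0.0135
Mz avg 0.03372323319236533 +- 0.013626276751324147 F [ 1.93158615 -0.28605101 -6.52311237]
t 26.2 q [-8.000e-02  6.500e-01  1.742e+00 -1.000e-03  7.490e-01 -1.381e+00] p [0.5463 0.0672 0.0862] zyaw 1.302 y [-0.    -0.001 -1.   ] F [ 2.38 -0.88 -6.53] M [-0.016 -0.466  0.018] w 0.014
```

```bash
python3 -m crank '[[0,0,0,0,-0.01,0,-1],[0,0,0,0,-0.01,0,-1]]'
python3 -c "
from h import *
avg(5)"
```

```text
time: 26.45
position: [0.5463, 0.0672, 0.0862]
tool_rot: [0.702, -0.084, 0.084, -0.702]
ft_force: [0.8, -0.8, -2.9]
grip_width: 0.0144
Mz avg -0.2595363144906548 +- 0.008579700437082881 F [ 0.60106653 -0.63241868 -3.35379996]
t 26.7 q [-8.000e-02  6.500e-01  1.742e+00 -1.000e-03  7.490e-01 -1.413e+00] p [0.5463 0.0673 0.0862] zyaw 1.333 y [-0. -0. -1.] F [ 0.71 -0.55 -3.79] M [-0.151 -0.25  -0.269] w 0.0141
```

The out stop is reached: the moment jumped to -0.26 N m at yaw 1.33. I'll relax, open and lift.

```bash
python3 -m crank '[[0,0,0,0,0.008,0,-1],[0,0,0,0,0.008,0,-0.5],[0,0,0,0,0.008,0,0],[0,0,0,0,0.008,0,1],[0,0,0,0,0.008,0,1],[0,0,0,0,0.008,0,1],[0,-0.08,0,0,0.008,0,1],[0,-0.16,0,0,0.008,0,1],[0,-0.25,0,0,0.008,0,1],[0,-0.25,0,0,0.008,0,1]]'
python3 -c "
from h import *
st();go([.40,-.40,.3],1.32)"
```

```text
time: 27.95
position: [0.549, 0.0673, 0.2147]
tool_rot: [-0.701, 0.089, -0.096, 0.701]
ft_force: [0.4, 0.5, 0.2]
grip_width: 0.0857
t 27.95 q [-0.08   0.455  1.644 -0.     1.033 -1.388] p [0.549  0.0673 0.2147] zyaw 1.3082 y [ 0.009 -0.001 -1.   ] F [0.35 0.5  0.21] M [ 0.051 -0.135 -0.033] w 0.0857
shift [-0.0437 -0.1721 -0.9797] turn [-0.0004 -0.0037  0.0028]
```

Now I'll move aside to clear the view.

```bash
python3 -m crank '[[-0.04,-0.17,-0.1,0,0,0,1],[-0.04,-0.17,-0.2,0,0,0,1],[-0.04,-0.17,-0.3,0,0,0,1],[-0.04,-0.17,-0.4,0,0,0,1],[-0.04,-0.17,-0.5,0,0,0,1],[-0.04,-0.17,-0.6,0,0,0,1],[-0.04,-0.17,-0.7,0,0,0,1],[-0.04,-0.17,-0.8,0,0,0,1],[-0.04,-0.17,-0.8,0,0,0,1],[-0.04,-0.17,-0.8,0,0,0,1]]'
python3 -c "
from h import *
import cv2
st()
t=vision.camera('top');s=vision.camera('side')
cv2.imwrite('pics/t9.png',t)
a=cv2.resize(t[130:255,260:390],None,fx=6,fy=6,interpolation=cv2.INTER_CUBIC)[150:750]
cv2.imwrite('pics/tz9.png',a);cv2.imwrite('pics/s9.png',s)"
```

```text
time: 29.2
position: [0.4226, -0.3128, 0.295]
tool_rot: [-0.7, 0.094, -0.092, 0.702]
ft_force: [-0.1, 0.3, -0.4]
grip_width: 0.0872
t 29.2 q [-0.85   0.326  1.605  0.     1.214 -2.157] p [ 0.4226 -0.3128  0.295 ] zyaw 1.3072 y [-0.002  0.002 -1.   ] F [-0.12  0.33 -0.4 ] M [ 0.091 -0.142 -0.017] w 0.0872
```

View pics/tz9.png

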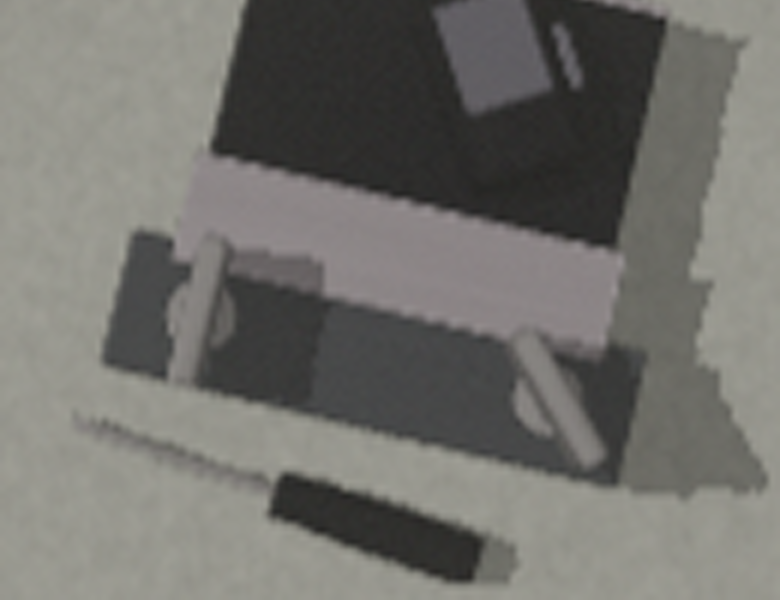

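View pics/s9.png

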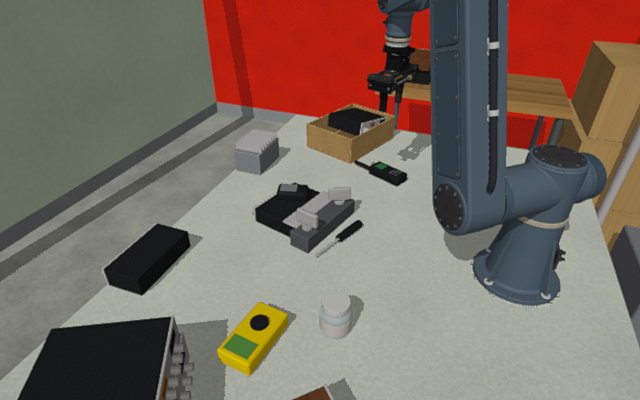

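The left grip now runs from (212,240) to (182,380), along the mount's x. The right grip runs from (525,338) to (595,460). The microphone, screwdriver, handset, jar and meter look unmoved. I'll check the angles next.

```bash
python3 - <<'E'
from h import *
for nm,a,b,z in(("L",(212,240),(182,380),.104),("R",(525,336),(595,460),.100)):
    p=plane("top",*tz(*a),z);q=plane("top",*tz(*b),z);an=np.arctan2(*(p-q)[1::-1])
    print(nm,(p+q)[:2]/2,"turn mod pi",(-.255-an)%np.pi)
import cv2
for x in("top0 t9","side0 s9"):
    a,b=x.split();d=cv2.absdiff(cv2.imread(f"pics/{a}.png"),cv2.imread(f"pics/{b}.png")).max(2)>40
    n,_,s,c=cv2.connectedComponentsWithStats(d.astype(np.uint8));print([(list(map(int,r))) for r in s[1:] if r[4]>15])
E
```

```text
L [0.54586284 0.06715173] turn mod pi 3.1242093314992694
R [ 0.50371912 -0.08731993] turn mod pi 2.406538338185846
[[285, 211, 8, 8, 36], [346, 212, 6, 4, 16], [354, 214, 5, 5, 17], [380, 216, 9, 10, 55], [354, 223, 7, 10, 40], [222, 222, 384, 178, 26633], [345, 226, 5, 6, 18], [617, 263, 23, 45, 718], [371, 320, 109, 13, 840], [622, 330, 15, 18, 169], [588, 346, 52, 54, 1093], [299, 379, 11, 7, 30], [619, 389, 21, 11, 104], [334, 398, 10, 2, 16]]
[[367, 0, 84, 127, 4289], [458, 0, 2, 22, 28], [458, 0, 21, 92, 564], [476, 0, 50, 193, 3527], [447, 2, 13, 45, 220], [436, 49, 24, 130, 1935], [395, 75, 7, 5, 17], [398, 133, 112, 127, 3716], [457, 133, 5, 47, 84], [570, 152, 45, 63, 888], [506, 154, 22, 13, 210], [438, 184, 15, 6, 44], [513, 203, 10, 5, 25], [511, 208, 18, 13, 76], [312, 214, 6, 14, 45], [560, 227, 12, 17, 138]]
```

Left turn is about 0 (-0.02 measured) and right turn about 2.41. The only differences from the first pictures are the screws and the arm with its shadows.

```bash
python3 -c "
from rig import robot
print(robot.hand_in())"
```

```text
the job is handed in; nothing more can be done
None
```

The job is handed in at about 29 s of the 72 s allowed. The right screw is home and the left screw, the crossed one, is turned back out.

- **Right screw (sound):** It turned freely past 1.3 rad. I loosened the fingers there and it did not spring back, so I ran it to its home stop, where the moment jumped to 0.25 N m. The last picture gives its turn as about 2.41 rad.
- **Left screw (crossed):** It bound from about 1.05 rad, with the measured moment rising from -0.03 to +0.11 N m by about 1.18 rad. I stopped there, well under the 0.35 N m that tears the threads, and turned it back out to its stop, where the moment was -0.26 N m. The last picture gives its turn as about 0 rad.
- **Rest of the scene:** The gripper is open, about 0.3 m up and clear of everything. The before and after pictures differ only at the screws and the arm with its shadows, so the bystanders look unmoved.
- **Disagreement in the readings:** In free turning the moment averaged about -0.03 N m clockwise and +0.03 N m anticlockwise, the opposite sign to what friction should give. It is close to the noise, and I judged the bind from how the moment rose.

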